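# Swipe test of a refitted tablet touch screen

### The job

Test the new touch panel of the tablet: with the fingers closed, bring the fingertips straight down onto the green square and slide them lightly along the blue lane, over every square and round the corner, to the red square, in one stroke without lifting and without straying into the plain middle of the screen, then lift straight off the red square. Do not press hard, and leave the tablet lying where it is on its foam and everything else on the bench in its place.

Things in the scene. Friction and masses are not known exactly. Their poses are not given: they have to be found in the camera images.
- tablet: the tablet, a loose slab 154 x 250 x 7.5 mm, about 0.5 kg, lying lit screen up on the foam; flat glass over the whole top. Origin at the centre of its underside; x along its short side, away from the robot, y along its long side, to the left, z up. The screen (128 x 224 mm, centred) is a grid of 4 x 7 squares of 32 mm: 10 coloured ones make the test lane, the white rest is the plain middle
- green_square (a point): centre of the green square, on the glass; start of the lane. Axes as the tablet's
- corner_square (a point): centre of the blue corner square, on the glass. Axes as the tablet's. The lane is an L along two screen edges: from green 5 blue squares straight along -y to this one (192 mm centre to centre), then 2 blue squares straight along +x to the red one (96 mm)
- red_square (a point): centre of the red square, on the glass; end of the lane. Axes as the tablet's
- foam: pink anti-static foam sheet 200 x 290 x 15 mm under the tablet, grippy. Origin at the centre of its underside, x along its short side, y along its long side. It yields under the hand: it sinks evenly by about 1 mm for each 2 N pressed on the tablet (to 10 mm at most) and comes back up; the tablet stays level
- mat: blue silicone repair mat 360 x 580 x 5 mm on the table, fixed; origin at the centre of its underside, x away from the robot, y to the left. Raised ridges up to 11 mm above the table along its far edge. The foam and the hand tools lie on it
- screwdriver: loose screwdriver with red handle, 160 mm long, 26 mm thick, lying on the mat beside the foam; origin below its middle, x towards its tip. To be left alone
- brush: loose flat brush with wooden handle, 150 mm long, 42 mm wide, 20 mm high, lying on the mat beside the foam; origin below its middle, x towards the bristles. To be left alone
- spudger: loose black plastic pry tool, 154 mm long, 12 mm wide, 7 mm high, lying on the mat beside the foam; origin below it near its middle, x towards its thin end. To be left alone
- screw_dish: loose open steel dish, 64 mm across, 20 mm high, on the table left of the mat; origin at its foot. To be left alone
- cleaner: loose white bottle with blue cap, 52 mm across, 125 mm high, standing on the table left of the mat; origin at its foot. To be left alone
- multimeter: loose yellow and grey multimeter 200 x 96 x 54 mm lying left of the mat, 0.5 kg; origin at the centre of its underside, x along its length. To be left alone

How it is judged:
By the outcome, as a careful person would: the job done as asked, in the order asked, and still so for the second after the job is handed in, with the robot touching nothing.
It also fails if it takes over 48 s, if anything falls off the work surface, if the arm or the gripper's body presses on something with over 40 N, if the wrist force passes 120 N, or if a joint passes its speed limit or range.

### The arm

A 7-joint arm with a two-finger parallel gripper is mounted at the origin on the work surface. World frame = base frame: x ahead of the robot, y to its left, z up, the work surface at z = 0. Lengths are in m, angles in rad, forces in N, time in s.
With the tool pointing down it reaches from about 0.4 to 0.85 m from the base axis. Payload 10.4 kg.
Tool frame: the origin (TCP) lies between the finger pads; the fingertips stand 19 mm ahead of it and the grasp point (between the pads) is the TCP; z points along the fingers, x is the direction in which the jaws open and shut, and the axes are right-handed (so a half turn about z gives the same grasp; the last joint's range is limited). The gripper opens to 87 mm and grips with 3 to 60 N. Pads are 19 mm wide; open, the fingers measure 117 mm over their backs; the gripper's body (75 mm by 190 mm) begins 51 mm behind the grasp point.
Start: joints at [1.193, 0.332, -0.065, 1.46, 0.022, 1.35, -0.088], TCP at [0.217, -0.586, 0.242] pointing down, gripper open.
Joint ranges: [-2.6, 2.6], [-0.5, 2.12], [-1.47, 1.34], [0.16, 2.42], [-1.27, 4.41], [0.06, 2.06], [-2.6, 2.6]. Speed limits (rad/s): [2.22, 2.22, 2.79, 2.79, 3.14, 3.14, 3.14].

### API

Orientations are given as a unit quaternion [x, y, z, w].
In Python, from bench import * gives the robot as it stands.
- The arm moves only by the tool step_arm, never from a script. Its argument "commands" is a list of rows, each a list of 6 numbers: the shift along the tool's x, y, z in m, then the turn, a rotation vector about the tool's x, y, z in rad. In form: [[tx, ty, tz, rx, ry, rz], ...]. A call has 1 to 12 rows; each row shifts and turns the commanded pose from where the row before left it, along the tool's axes as they then stand; what a row does not reach is not made up. A row lasts 1/10 s, in which the tool goes at most 50 mm and 8.59 degrees, less where a joint would pass 70% of its speed; a pose out of reach is approached as far as the arm can. A call with a gripper value outside its range is refused whole. "gripper" is the opening, from 0 (shut) to 1 (fully open), set as the call begins (left out, the last holds). The fingers move at their own pace and stop on an object; "grip_force" is the grip in N (left out, the last holds). Time passes only in rows, so rows that do not move let the fingers close. It gives the time, the measured TCP pose, the force and the opening at its end, in the units of the state.
- read_state(): the state, without advancing time (a new reading comes with each control period).
- camera(name): name is "scene" or "top" or "wrist"; returns the picture (384x512x3 uint8, red, green, blue); there is no depth.
- get_calibration(name): a dict with "fx", "fy", "cx", "cy" (pixels), "R" (3x3) and "t" (3): a world point X has camera coordinates R X + t. Camera axes: x right, y down, z forward; pixel columns grow to the right and rows downward; lengths in m; the calibration is good to about 2 mm. A picture is of the moment at which its call begins: read the wrist's pose just before it. get_calibration takes no time and is no camera call; for the wrist camera it gives the pose at the moment of the call.
- close_job(): hands the job in, once; it reports no verdict.
The state is a dict: "time": time; "joint_positions": joint angles; "joint_vel": joint speeds; "joint_torque": joint torques, N m; "ee_pos": TCP position; "eef_rot": TCP orientation; "ft_force": force on the tool from outside, world axes, zero at the start; "torque": the same for the moment, N m; "width": finger opening in m.
Only numpy, scipy, OpenCV 4.12 (cv2) and the standard library are available. Lean on these libraries where they do the work, as an engineer would, in place of code of your own. Each camera call takes 0.05 s, during which the arm holds its last target. There are 200 camera calls.

## Working session

There is one attempt and no reset: what is moved stays moved. The work goes in short steps, Python scripts to look and compute and a tool call to move; the robot and the scene stay as the last step left them, time stands still between calls to the robot, and variables do not carry over. Pictures are saved under pics/ and viewed, on a budget of 10 in all, crops included, one or two more only if the job needs it, and the job is handed in when it is done.

Besides the shell and the picture viewer there is one more tool, called after "Emit:" as name([rows], argument=value, ...), one row to a line, values as JSON. step_arm: Moves the arm, as the interface text tells. Its arguments: {"type":"object","properties":{"commands":{"type":"array","items":{"type":"array","items":{"type":"number"}}},"gripper":{"type":"number"},"grip_force":{"type":"number"}},"required":["commands"]}

```bash
mkdir -p pics
python3 - <<'E'
from bench import *
import cv2
s=read_state();print(s)
for n in("top","scene"):
    im=camera(n);cv2.imwrite(f"pics/{n}0.png",im[:,:,::-1])
    c=get_calibration(n);print(n,c)
E
```

```text
{'time': 0.0, 'joint_positions': array([ 1.19337586,  0.33291081, -0.06469415,  1.46093299,  0.02156571,
        1.34990678, -0.08850598]), 'joint_vel': array([ 0.00292523,  0.00015237, -0.00028549, -0.00020705, -0.00132735,
        0.00106866, -0.00080821]), 'joint_torque': array([ 3.90421492e-04, -6.23262763e+01,  2.45361566e-02, -3.89896345e+01,
       -6.13979925e-02,  3.96926771e-02,  1.47743403e-04]), 'ee_pos': array([ 0.21701579, -0.58572806,  0.24073356]), 'eef_rot': array([ 8.20799293e-01, -5.71216232e-01, -6.10920252e-04, -4.03431938e-04]), 'ft_force': array([-0.28608398, -0.47176948,  0.04946956]), 'torque': array([ 0.00759786, -0.00255625, -0.01940357]), 'width': 0.08711995671411314}
top {'fx': 390.39601132077735, 'fy': 390.39601132077735, 'cx': 251.94281709996412, 'cy': 190.51632789831007, 'R': array([[ 0.02462372, -0.99967136, -0.00712986],
       [-0.99674191, -0.02400236, -0.07700294],
       [ 0.0768065 ,  0.00900273, -0.99700537]]), 't': array([0.11831414, 0.49034026, 1.05821805])}
scene {'fx': 363.6642322562766, 'fy': 363.6642322562766, 'cx': 253.24725326598778, 'cy': 192.7528413509163, 'R': array([[-0.78213836,  0.62275007, -0.02102207],
       [ 0.38139281,  0.45178283, -0.80649352],
       [-0.49274649, -0.63880719, -0.59086908]]), 't': array([ 0.31477869, -0.21035228,  1.36719143])}
```

View pics/top0.png

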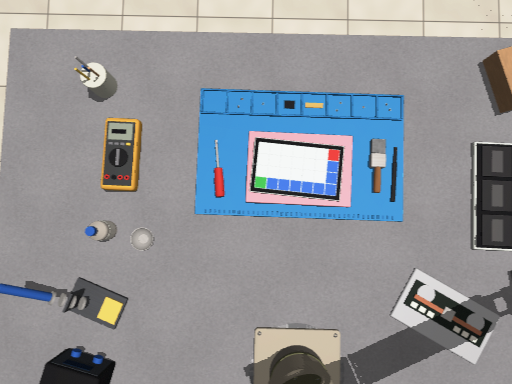

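View pics/scene0.png

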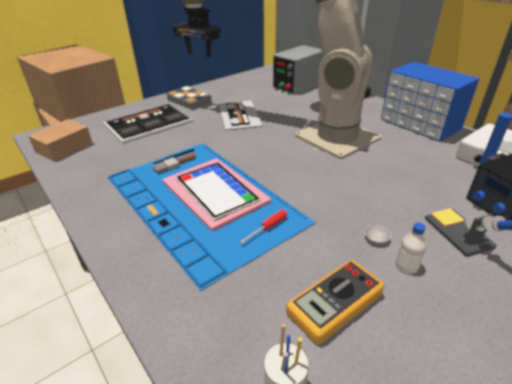

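The top view shows the tablet at about px (297,169), green at (260,183), the corner at (331,189) and red at (334,155). The screwdriver is on the left, the brush and spudger on the right.

```bash
cat > h.py <<'E'
import numpy as np, cv2
from bench import *
ZG=0.0275
def back(c,uv,z=ZG):
    d=c["R"].T@np.array([(uv[0]-c["cx"])/c["fx"],(uv[1]-c["cy"])/c["fy"],1]); o=-c["R"].T@c["t"]
    return o+d*(z-o[2])/d[2]
def proj(c,X):
    p=c["R"]@np.asarray(X)+c["t"]; return np.array([c["fx"]*p[0]/p[2]+c["cx"],c["fy"]*p[1]/p[2]+c["cy"]])
E
python3 - <<'E'
from h import *
im=cv2.imread("pics/top0.png");c=get_calibration("top")
h=cv2.cvtColor(im,cv2.COLOR_BGR2HSV)
for y,x in((183,260),(189,331),(155,334),(189,296)):print(im[y,x],h[y,x])
roi=np.zeros(h.shape[:2],np.uint8);roi[140:200,250:346]=1
P={}
for n,lo,hi in(("green",(45,100,60),(80,255,255)),("red",(0,120,80),(8,255,255)),("red2",(172,120,80),(180,255,255)),("blue",(108,120,100),(130,255,255))):
    m=cv2.inRange(h,lo,hi)*roi
    k,l,st,ce=cv2.connectedComponentsWithStats(m)
    for i in range(1,k):
        if st[i,4]>20:print(n,st[i],ce[i],back(c,ce[i])[:2].round(4))
E
```

```text
[ 89 204  76] [ 63 160 204]
[237 130  76] [110 173 237]
[ 65  68 242] [  1 187 242]
[237 129  76] [110 173 237]
green [254 177  12  11 116] [259.87931034 181.88793103] [0.5109 0.109 ]
red [328 149  12  12 114] [333.57894737 154.65789474] [ 0.5911 -0.0922]
blue [267 161  72  34 870] [308.85517241 182.57471264] [ 0.5123 -0.0253]
```

Emit:
step_arm([
  [0, 0, 0, 0, 0, 0.146],
  [0, 0, 0, 0, 0, 0.146],
  [0, 0, 0, 0, 0, 0.146],
  [-0.031, -0.0141, 0, 0, 0, 0],
  [-0.031, -0.0141, 0, 0, 0, 0],
  [-0.031, -0.0141, 0, 0, 0, 0],
  [-0.031, -0.0141, 0, 0, 0, 0],
  [-0.031, -0.0141, 0, 0, 0, 0],
  [-0.031, -0.0141, 0, 0, 0, 0],
  [-0.031, -0.0141, 0, 0, 0, 0],
  [-0.031, -0.0141, 0, 0, 0, 0],
  [-0.031, -0.0141, 0, 0, 0, 0],
], gripper=0)

```text
time: 1.3
ee_pos: [0.3671, -0.3172, 0.2413]
eef_rot: [-0.677, 0.736, 0.0, -0.0]
ft_force: [-0.0, -0.4, 1.0]
width: 0.0026
```

Emit:
step_arm([
  [-0.031, -0.0141, 0, 0, 0, 0],
  [-0.031, -0.0141, 0, 0, 0, 0],
  [-0.031, -0.0141, 0, 0, 0, 0],
  [-0.031, -0.0141, 0, 0, 0, 0],
  [-0.031, -0.0141, 0, 0, 0, 0],
  [-0.031, -0.0141, 0, 0, 0, 0],
  [-0.031, -0.0141, 0, 0, 0, 0],
  [-0.031, -0.0141, 0, 0, 0, 0],
  [-0.031, -0.0141, 0, 0, 0, 0],
  [-0.031, -0.0141, 0, 0, 0, 0],
  [-0.031, -0.0141, 0, 0, 0, 0],
  [0, 0, 0, 0, 0, 0],
])

```text
time: 2.5
ee_pos: [0.5505, 0.0135, 0.2411]
eef_rot: [-0.679, 0.734, 0.001, 0.001]
ft_force: [-0.7, 0.4, -0.3]
width: 0.0005
```

Run:
```python
from h import *
s=read_state();c=get_calibration("wrist");im=camera("wrist")[:,:,::-1].copy();cv2.imwrite("pics/w1.png",im);np.save("w1c.npy",c,allow_pickle=True)
print(s);print(c)
```

```text
{'time': 2.5, 'joint_positions': array([ 0.39392997,  0.21642087, -0.57224701,  1.6362904 ,  0.11755603,
        1.32395171, -1.84416727]), 'joint_vel': array([ 0.04700804, -0.03343321,  0.05830786,  0.03512214, -0.00353716,
        0.00847759,  0.06934445]), 'joint_torque': array([ 3.68013361e-02, -4.74734187e+01, -3.71871874e+00, -3.92880821e+01,
        4.47114408e-01, -1.46753015e-01, -1.08522523e+00]), 'ee_pos': array([0.55047178, 0.01345144, 0.24112906]), 'eef_rot': array([-0.67939364,  0.73377287,  0.00101515,  0.00079615]), 'ft_force': array([-0.70912968,  0.37548861, -0.29213575]), 'torque': array([0.04946553, 0.07364978, 0.0087613 ]), 'width': 0.0004953476926432116}
{'fx': 267.6172007137643, 'fy': 267.6172007137643, 'cx': 251.14386149939946, 'cy': 189.6918366138522, 'R': array([[-0.07641911, -0.99707492, -0.00131347],
       [-0.95840236,  0.07309166,  0.2759031 ],
       [-0.27500006,  0.02234311, -0.96118456]]), 't': array([0.05565681, 0.49248587, 0.54047381])}
```

View pics/w1.png

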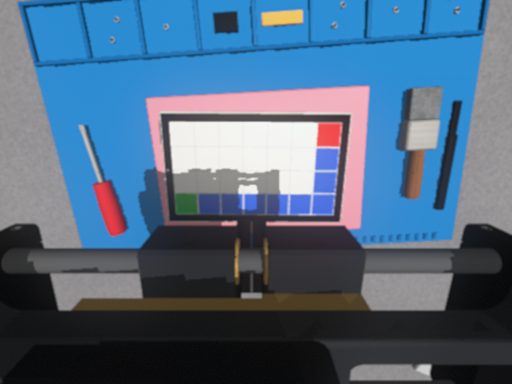

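Wrist view: the whole lane is visible, with green at (185,203), the corner at (325,205) and red at (329,135).

Run:
```python
from h import *
c=np.load("w1c.npy",allow_pickle=True).item();im=cv2.imread("pics/w1.png");h=cv2.cvtColor(im,cv2.COLOR_BGR2HSV)
roi=np.zeros(h.shape[:2],np.uint8);roi[118:219,168:346]=1
P={}
for n,lo,hi in(("green",(45,80,40),(80,255,255)),("red",(0,120,80),(8,255,255)),("blue",(108,100,60),(130,255,255))):
    m=cv2.inRange(h,lo,hi)*roi
    k,l,st,ce=cv2.connectedComponentsWithStats(m)
    for i in range(1,k):
        if st[i,4]>80:
            print(n,st[i],ce[i].round(1),back(c,ce[i])[:2].round(4)); P[n]=back(c,ce[i])[:2]
g,r=P["green"],P["red"];v=r-g
yaw=np.arctan2(v[1],v[0])-np.arctan2(-192,96)
print("wrist: len",np.hypot(*v),"yaw",np.degrees(yaw))
# predicted square-corner overlay using both estimates
def overlay(ctr,yaw,c,im,col):
    Rm=np.array([[np.cos(yaw),-np.sin(yaw)],[np.sin(yaw),np.cos(yaw)]])
    for p,q in [((-64,112),(-64,-112)),((-64,-112),(64,-112)),((64,-112),(64,112)),((64,112),(-64,112)),((-32,112),(-32,-112)),((64,-80),(-64,-80)),((-77,125),(-77,-125)),((-77,125),(77,125)),((-64,80),(64,80))]:
        a,b=[np.r_[ctr+Rm@(np.array(t)/1e3),ZG] for t in(p,q)]
        cv2.line(im,*[tuple(int(round(v*4*16)) for v in proj(c,t)) for t in(a,b)],col,1,cv2.LINE_AA,4)
    for t in((-48,96),(-48,-96),(48,-96)):print((ctr+Rm@(np.array(t)/1e3)).round(4))
big=cv2.resize(im,None,fx=4,fy=4,interpolation=cv2.INTER_CUBIC)
ctr=(g+r)/2;overlay(ctr,yaw,c,big,(0,255,255))
cv2.imwrite("pics/w1o.png",big[420:900,620:1420])
```

```text
green [176 194  21  20 407] [186.  203.5] [0.5098 0.1085]
red [317 123  24  23 398] [327.2 133.6] [ 0.5914 -0.0891]
blue [316 149  23  21 448] [326.5 159. ] [ 0.558  -0.0883]
blue [314 173  23  20 412] [324.7 182.3] [ 0.5259 -0.0858]
blue [199 194  21  20 381] [208.7 203.8] [0.5069 0.0768]
blue [222 194  20  20 380] [231.5 204. ] [0.5043 0.0448]
blue [245 195  20  19 367] [254.2 204.1] [0.5017 0.0131]
blue [267 194  21  21 377] [277.5 204.1] [ 0.4991 -0.0196]
blue [290 195  21  20 391] [299.6 204. ] [ 0.4969 -0.0506]
blue [312 195  23  20 414] [322.8 204.3] [ 0.494  -0.0831]
wrist: len 0.21383947908030818 yaw -4.126257804082625
[0.5096 0.1089]
[ 0.4958 -0.0826]
[ 0.5916 -0.0895]
```

View pics/w1o.png

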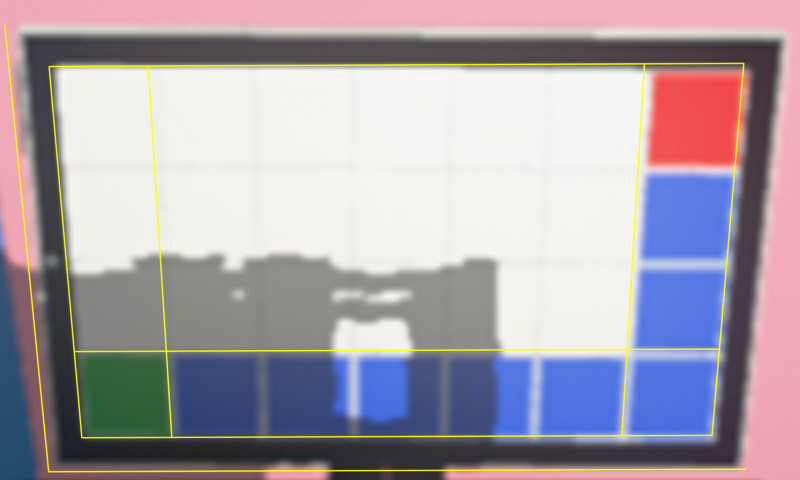

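Emit:
step_arm([
  [-0.0229, 0.0125, 0, 0, 0, 0],
  [-0.0229, 0.0125, 0, 0, 0, 0],
  [-0.0229, 0.0125, 0, 0, 0, 0],
  [-0.0229, 0.0125, 0, 0, 0, 0],
  [0, 0, 0.025, 0, 0, 0],
  [0, 0, 0.025, 0, 0, 0],
  [0, 0, 0.025, 0, 0, 0],
  [0, 0, 0.025, 0, 0, 0],
  [0, 0, 0.025, 0, 0, 0],
  [0, 0, 0.025, 0, 0, 0],
  [0, 0, 0, 0, 0, 0],
  [0, 0, 0, 0, 0, 0],
])

```text
time: 3.75
ee_pos: [0.5074, 0.103, 0.0919]
eef_rot: [-0.677, 0.736, 0.0, -0.0]
ft_force: [0.5, 0.7, -0.6]
width: 0.0003
```

Run:
```python
from h import *
s=read_state();c=get_calibration("wrist");im=camera("wrist")[:,:,::-1].copy();t=camera("top")[:,:,::-1]
cv2.imwrite("pics/w2.png",np.hstack([cv2.resize(im,(500,375)),cv2.resize(t[130:230,230:310],(300,375))]))
print(s["time"],s["ee_pos"],s["eef_rot"],s["ft_force"])
for p in((.5103,.1087),(.4945,-.0827),(.5910,-.0905)):print(proj(c,np.r_[p,ZG]))
```

```text
3.75 [0.50741202 0.10299818 0.09189687] [-6.76766383e-01  7.36197749e-01  7.83973970e-05 -3.62567965e-04] [ 0.53587754  0.72238425 -0.57240233]
[243.59721502 204.79042031]
[478.16778338 204.37131291]
[509.29239453  76.9731561 ]
```

View pics/w2.png

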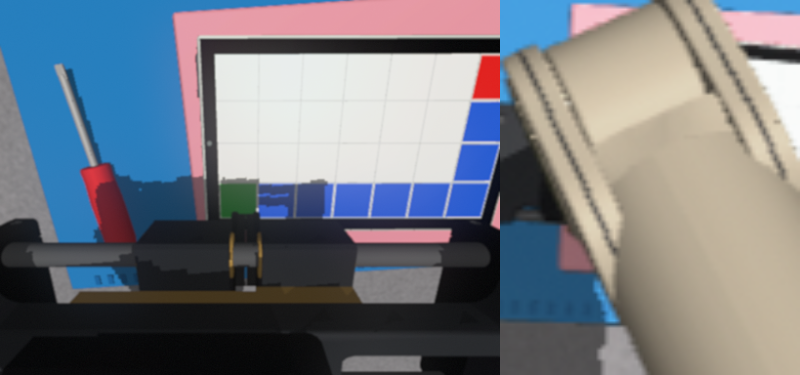

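Emit:
step_arm([
  [-0.0057, 0, 0, 0, 0, 0],
  [0, 0, 0.012, 0, 0, 0],
  [0, 0, 0.012, 0, 0, 0],
  [0, 0, 0.011, 0, 0, 0],
  [0, 0, 0, 0, 0, 0],
  [0, 0, 0, 0, 0, 0],
  [0, 0, 0, 0, 0, 0],
])

```text
time: 4.55
ee_pos: [0.5082, 0.1095, 0.0568]
eef_rot: [-0.677, 0.736, -0.0, 0.0]
ft_force: [0.3, 0.2, -0.6]
width: 0.0007
```

Emit:
step_arm([
  [0, 0, 0.003, 0, 0, 0],
  [0, 0, 0.003, 0, 0, 0],
  [0, 0, 0.002, 0, 0, 0],
  [0, 0, 0.001, 0, 0, 0],
  [0, 0, 0, 0, 0, 0],
  [0, 0, 0, 0, 0, 0],
])

```text
time: 5.15
ee_pos: [0.508, 0.1094, 0.0476]
eef_rot: [-0.677, 0.736, -0.0, 0.0]
ft_force: [0.0, -0.9, 0.1]
width: 0.0004
```

Emit:
step_arm([
  [0, 0, 0.001, 0, 0, 0],
  [0, 0, 0, 0, 0, 0],
  [0, 0, 0, 0, 0, 0],
])

```text
time: 5.45
ee_pos: [0.508, 0.1094, 0.0466]
eef_rot: [-0.677, 0.736, -0.0, 0.0]
ft_force: [-0.1, -0.4, -0.1]
width: 0.0004
```

Emit:
step_arm([
  [0, 0, 0.001, 0, 0, 0],
  [0, 0, 0, 0, 0, 0],
  [0, 0, 0, 0, 0, 0],
])

```text
time: 5.75
ee_pos: [0.5081, 0.1095, 0.0456]
eef_rot: [-0.677, 0.736, -0.0, 0.0]
ft_force: [-0.0, 0.1, 1.4]
width: 0.0003
```

Emit:
step_arm([
  [0, 0, 0.001, 0, 0, 0],
  [0, 0, 0, 0, 0, 0],
  [0, 0, 0, 0, 0, 0],
])

```text
time: 6.05
ee_pos: [0.5081, 0.1095, 0.0447]
eef_rot: [-0.677, 0.736, -0.0, 0.0]
ft_force: [-0.2, -1.0, 4.3]
width: 0.0001
```

Run:
```python
from h import *
F=[]
for i in range(4):
    s=read_state();F.append(s["ft_force"]);camera("wrist")
print(np.array(F).round(2),s["ee_pos"],s["time"],s["eef_rot"])
```

```text
[[-0.16 -1.03  4.33]
 [-1.15  0.14  3.73]
 [-1.13  0.04  4.15]
 [-1.23  0.16  3.51]] [0.50804057 0.10950262 0.04464062] 6.2 [-6.77098145e-01  7.35892713e-01 -1.01655013e-04  8.14586520e-05]
```

Emit:
step_arm([
  [0.004, 0, 0, 0, 0, 0],
  [0.0065, 0, 0, 0, 0, 0],
  [0.0065, 0, 0, 0, 0, 0],
  [0.0065, 0, 0, 0, 0, 0],
  [0.0065, 0, 0, 0, 0, 0],
  [0.0065, 0, 0, 0, 0, 0],
  [0.0065, 0, 0, 0, 0, 0],
  [0.0065, 0, 0, 0, 0, 0],
])

```text
time: 7.05
ee_pos: [0.5038, 0.0595, 0.0446]
eef_rot: [-0.677, 0.736, -0.0, 0.0]
ft_force: [1.0, 3.1, 4.1]
width: 0.0003
```

Emit:
step_arm([
  [0.0065, 0, 0, 0, 0, 0],
  [0.0065, 0, 0, 0, 0, 0],
  [0.0065, 0, 0, 0, 0, 0],
  [0.0065, 0, 0, 0, 0, 0],
  [0.0065, 0, 0, 0, 0, 0],
  [0.0065, 0, 0, 0, 0, 0],
  [0.0065, 0, 0, 0, 0, 0],
  [0.0065, 0, 0, 0, 0, 0],
  [0.0065, 0, 0, 0, 0, 0],
  [0.0065, 0, 0, 0, 0, 0],
])

```text
time: 8.05
ee_pos: [0.4984, -0.0052, 0.0445]
eef_rot: [-0.677, 0.736, -0.0, -0.0]
ft_force: [0.4, 3.4, 4.4]
width: 0.0008
```

Run:
```python
from h import *
s=read_state();c=get_calibration("wrist");im=camera("wrist")[:,:,::-1].copy()
print(s["ee_pos"],s["ft_force"])
h=cv2.cvtColor(im,cv2.COLOR_BGR2HSV)
for n,lo,hi in(("green",(45,80,40),(80,255,255)),("red",(0,120,80),(8,255,255))):
    k,l,st,ce=cv2.connectedComponentsWithStats(cv2.inRange(h,lo,hi))
    for i in range(1,k):
        if st[i,4]>300:print(n,st[i],ce[i].round(1),back(c,ce[i],.0255)[:2].round(4))
for p in((.5103,.1087),(.4945,-.0827),(.5910,-.0905)):
    cv2.circle(im,tuple(int(v) for v in proj(c,np.r_[p,.0255])),3,(0,255,255),-1)
cv2.imwrite("pics/w3.png",im)
```

```text
[ 0.49836467 -0.00521488  0.04453093] [0.36847967 3.42756025 4.35306032]
green [  51  208   52   41 1836] [ 76.7 227.9] [0.5101 0.1082]
red [ 361   41   60   57 2998] [389.4  68.7] [ 0.5899 -0.0902]
```

View pics/w3.png

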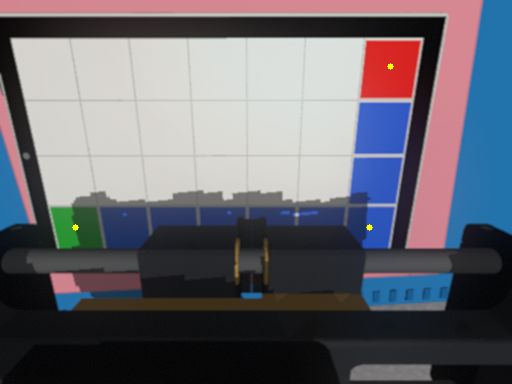

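The wrist view shows the tablet has not moved: my predicted square centres (yellow, at (75,227), (369,227) and (390,67)) sit on the squares. I'll carry on to the corner.

Emit:
step_arm([
  [0.0068, 0, 0, 0, 0, 0],
  [0.0068, 0, 0, 0, 0, 0],
  [0.0068, 0, 0, 0, 0, 0],
  [0.0068, 0, 0, 0, 0, 0],
  [0.0068, 0, 0, 0, 0, 0],
  [0.0068, 0, 0, 0, 0, 0],
  [0.0068, 0, 0, 0, 0, 0],
  [0.0068, 0, 0, 0, 0, 0],
  [0.0068, 0, 0, 0, 0, 0],
  [0.0068, 0, 0, 0, 0, 0],
  [0.0068, 0, 0, 0, 0, 0],
  [0.0045, 0, 0, 0, 0, 0],
])

```text
time: 9.3
ee_pos: [0.4917, -0.0844, 0.0445]
eef_rot: [-0.677, 0.736, -0.0, -0.0]
ft_force: [0.3, 2.8, 4.2]
width: 0.0007
```

Emit:
step_arm([
  [0, 0, 0, 0, 0, 0],
  [0, 0, 0, 0, 0, 0],
])

```text
time: 9.5
ee_pos: [0.4917, -0.0849, 0.0445]
eef_rot: [-0.677, 0.736, -0.0, -0.001]
ft_force: [-0.8, -2.8, 3.8]
width: 0.0003
```

Emit:
step_arm([
  [0, -0.004, 0, 0, 0, 0],
  [0, -0.0065, 0, 0, 0, 0],
  [0, -0.0065, 0, 0, 0, 0],
  [0, -0.0065, 0, 0, 0, 0],
  [0, -0.0065, 0, 0, 0, 0],
  [0, -0.0065, 0, 0, 0, 0],
  [0, -0.0065, 0, 0, 0, 0],
  [0, -0.0065, 0, 0, 0, 0],
])

```text
time: 10.3
ee_pos: [0.5418, -0.0878, 0.0445]
eef_rot: [-0.677, 0.736, -0.0, -0.0]
ft_force: [-2.8, -0.1, 3.9]
width: 0.0002
```

Emit:
step_arm([
  [0, -0.0065, 0, 0, 0, 0],
  [0, -0.0065, 0, 0, 0, 0],
  [0, -0.0065, 0, 0, 0, 0],
  [0, -0.0065, 0, 0, 0, 0],
  [0, -0.0065, 0, 0, 0, 0],
  [0, -0.0065, 0, 0, 0, 0],
  [0, -0.006, 0, 0, 0, 0],
  [0, -0.004, 0, 0, 0, 0],
  [0, 0, 0, 0, 0, 0],
  [0, 0, 0, 0, 0, 0],
])

```text
time: 11.3
ee_pos: [0.5909, -0.0919, 0.0449]
eef_rot: [-0.677, 0.736, -0.001, 0.001]
ft_force: [1.7, -0.0, 3.3]
width: 0.0008
```

On the red square at x 0.591. Next I lift straight off.

Emit:
step_arm([
  [0, 0, -0.003, 0, 0, 0],
  [0, 0, -0.005, 0, 0, 0],
  [0, 0, -0.01, 0, 0, 0],
  [0, 0, -0.02, 0, 0, 0],
  [0, 0, -0.025, 0, 0, 0],
  [0, 0, -0.025, 0, 0, 0],
  [0, 0, -0.025, 0, 0, 0],
  [0, 0, -0.025, 0, 0, 0],
  [0, 0, -0.025, 0, 0, 0],
  [0, 0, 0, 0, 0, 0],
  [0, 0, 0, 0, 0, 0],
])

```text
time: 12.4
ee_pos: [0.5901, -0.0919, 0.2083]
eef_rot: [-0.677, 0.736, -0.001, 0.0]
ft_force: [0.5, 0.7, -1.5]
width: 0.0005
```

Run:
```python
from h import *
s=read_state();c=get_calibration("wrist");im=camera("wrist")[:,:,::-1].copy()
print(s["time"],s["ee_pos"],s["ft_force"])
h=cv2.cvtColor(im,cv2.COLOR_BGR2HSV)
for n,lo,hi in(("green",(45,80,40),(80,255,255)),("red",(0,120,80),(8,255,255))):
    k,l,st,ce=cv2.connectedComponentsWithStats(cv2.inRange(h,lo,hi))
    for i in range(1,k):
        if st[i,4]>150:print(n,st[i],ce[i].round(1),back(c,ce[i])[:2].round(4))
cv2.imwrite("pics/w4.png",im)
```

```text
12.4 [ 0.59008567 -0.09188272  0.20834511] [ 0.46087476  0.74458909 -1.47900187]
green [ 94 237  24  12 268] [105.8 242.5] [0.5155 0.108 ]
```

View pics/w4.png

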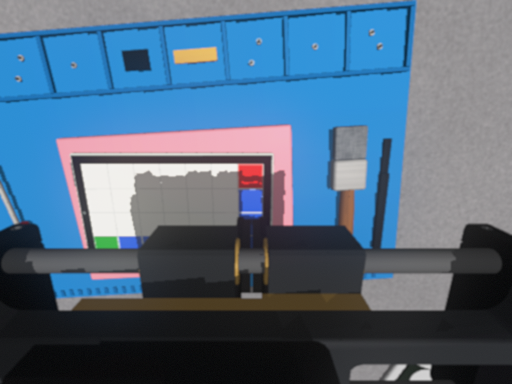

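The tablet is still in place after the lift, with red at (250,176). Green at (105,242) is half hidden by the gripper. The brush and spudger have not moved. Handing in.

Run:
```python
from h import *
c=np.array([250.5,176]);print(back(get_calibration("wrist"),c)[:2])
print(close_job())
```

```text
[ 0.5893871 -0.0914568]
the job is handed in; nothing more can be done
None
```

The stroke is done and the job is handed in at about 12.5 s of the 48 s allowed; no verdict is given.

**The stroke:** With the fingers closed, I came straight down onto the green square. I slid along the five blue squares to the corner and up to red in one stroke without lifting, then lifted straight off. The path kept about 2.5 mm to the outer side of the lane, away from the plain middle. The pressing force was 3.3 to 4.4 N at every reading after the first touch.

**Checks:**
- **Tablet:** Wrist pictures in mid-stroke and after the lift put the red square within about 2 mm of where it was first measured, so I saw no shift of the tablet.
- **Green square:** Mid-stroke it matched to within 1 mm. In the last picture it read 5 mm off in x, because the gripper hid half of it, so that check does not count.
- **Other objects:** The brush and spudger were in place in the last picture, and only the tip of the screwdriver was in view. I did not look at the screw dish, cleaner or multimeter again, but the arm never went near them.

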